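Show a forged chisel to the inspection camera

TASK

Get the forged flat chisel into the inspection camera's view for its edge picture: first stand the stepped gauge on the bench midway between the two small lamps and let go of it, for scale, then take the flat chisel out of the tool rest and hold it in the air in front of the lens, pointing along the line of sight with its cutting edge towards the lens, 80 mm from the glass, in the middle of the picture and lying level across it (not rolled). Finish still holding the chisel there without moving, and leave the other tools in the rest and the plain spacer where they are.

Things in the scene. Friction and masses are not known exactly. Their poses are not given: they have to be found in the camera images.
- gauge: Stepped round aluminium gauge, 0.2 to 0.33 kg, loose, standing on the bench: three steps, diameter 56 mm from 0 to 22 mm height, 42 mm from 22 to 44 mm, 28 mm from 44 to 70 mm. Origin at the centre of its underside, z up. Grip it by the top step.
- spacer: Plain round aluminium spacer, diameter 42 mm, height 70 mm, no steps, loose. Origin at the centre of its underside. Leave it alone. It and the gauge may start in either of two places.
- lamps_mid (a point): The point on the bench midway between the two lamps, where the gauge must stand. Its y axis runs along the line from the right lamp to the left lamp; the camera looks over it.
- lamp_left (a point): Foot of one of two equal small lamps, at bench level on the lamp's upright axis: round foot of diameter 56 mm, thin stem, grey head 36 x 22 x 36 mm, 128 mm tall in all; fixed. The lamps stand 260 mm apart, either side of the camera's line of sight, in front of the lens by about 130 to 170 mm.
- lamp_right (a point): Foot of the other lamp, the same shape.
- camera: Inspection camera at the far side, looking back towards the robot and 25 degrees down; grey box 66 x 58 x 52 mm, black lens barrel 42 mm in diameter, 34 mm long. Origin: centre of the front glass, 210 mm above the bench. x is the optical axis pointing into the lens (backwards, 25 degrees up): 80 mm in front of the glass is x = -0.080. y is level across the picture, z the picture's up.
- station: Foot and post of the inspection camera, fixed: foot 100 x 100 x 12 mm, post 22 mm in diameter 60 mm behind the lens. Origin on the bench straight below the centre of the front glass.
- rest: Wooden tool rest, fixed: base 110 x 240 x 12 mm, two cross rails 52 mm tall and 15 mm thick at x = -38 and +38 mm (61 mm free between them), each with notches 20 mm wide and 12 mm deep at y = -75, 0, +75 mm. Three steel tools lie in the notches along its x, in any order, working ends towards +x. Origin at the centre of its underside.
- chisel: Forged flat chisel, steel, 0.2 to 0.35 kg, 170 mm long: square shank 16 x 16 x 130 mm, then a bright flat blade 26 mm wide. Origin on the shank's axis between the rest's rails, near the centre of mass, 48 mm above the bench in the rest; x towards the edge (edge at +95 mm, blunt end at -75 mm), y across the blade, z normal to the blade, up in the rest. Grip the shank's sides at the origin.
- edge (a point): Centre of the chisel's cutting edge.
- butt (a point): Centre of the chisel's blunt end.
- punch: Pointed punch, the same square shank as the chisel but with a round bright conical point 40 mm long. Origin and axes as for the chisel. Leave it in the rest.
- drift: Round-nosed drift, the same square shank but with a bright straight round nose 12 mm in diameter, 40 mm long. Origin and axes as for the chisel. Leave it in the rest.
There are look-alikes about, which are no part of the job. What is shaped like the gauge but black or brown is not meant.

How it is judged (in metres and radians):
On the way, in this order (a step that is already met when the one before it is completed fails the run):
1. the gauge stands upright midway between the lamps, let go (horizontal distance between gauge and lamps_mid below 0.015 m and height (world z) of gauge below 0.004 m and angle between gauge's own z axis and vertical below 0.1 rad and contact force between gauge and the fingers below 0.2 N and linear speed of gauge below 0.02 m/s), for 0.2 s.
2. the chisel is lifted out of the rest in the gripper (height (world z) of chisel above 0.08 m and contact force between chisel and the fingers above 2 N and contact force between chisel and rest below 0.2 N and contact force between chisel and gauge below 0.2 N and contact force between chisel and station below 0.2 N and contact force between chisel and lamps below 0.2 N and contact force between chisel and punch below 0.2 N and contact force between chisel and drift below 0.2 N), for 0.2 s.
At the end, for the whole second after the job is handed in: Gauge upright, let go, within 15 mm of the lamps' midpoint. Chisel held still by the fingers alone: edge towards the lens, 55 to 105 mm from the glass, within 18 mm of the optical axis sideways and in height; length within 12 deg of that axis, blade within 12 deg of level across the picture (all of step 1 and x of edge in the frame of camera between -0.105 and -0.055 m and y of edge in the frame of camera between -0.018 and 0.018 m and z of edge in the frame of camera between -0.018 and 0.018 m and x of butt in the frame of camera below -0.2 m and angle between the x axis of chisel and the x axis of camera, either way round below 0.21 rad and angle between the y axis of chisel and the y axis of camera, either way round below 0.21 rad and contact force between chisel and the fingers above 2 N and contact force between chisel and rest below 0.2 N and contact force between chisel and gauge below 0.2 N and contact force between chisel and station below 0.2 N and contact force between chisel and lamps below 0.2 N and contact force between chisel and punch below 0.2 N and contact force between chisel and drift below 0.2 N and height (world z) of chisel above 0.1 m and linear speed of chisel below 0.02 m/s and angular speed of chisel below 0.15 rad/s); the arm keeps its last pose, push and grip.
It fails at once if the punch, the drift or the plain spacer is moved by more than 25 mm (distance of any of punch, drift, spacer from where it was at the start of the episode above 0.025 m).
It also fails if it takes over 56 s, if anything falls off the work surface, if the arm or the gripper's body presses on something with over 40 N, if the wrist force passes 120 N, or if a joint passes its speed limit or range.

ROBOT

A 6-joint arm with a two-finger parallel gripper is mounted at the origin on the work surface. World frame = base frame: x ahead of the robot, y to its left, z up, the work surface at z = 0. Lengths are in m, angles in degrees, forces in N, time in s.
With the tool pointing down it reaches from about 0.25 to 0.725 m from the base axis. Payload 4 kg.
Tool frame: the origin (TCP) lies at the very end of the fingers, on their centre line; the grasp point (between the pads) lies 19 mm behind it; z points along the fingers, x is the direction in which the jaws open and shut, and the axes are right-handed (so a half turn about z gives the same grasp; the last joint's range is limited). The gripper opens to 85 mm and grips with 20 to 120 N. Pads are 22 mm wide; open, the fingers measure 114 mm over their backs; the gripper's body (76 mm by 85 mm) begins 54 mm behind the grasp point. The pads swing forward as they close: fully open they stand 13 mm farther back than shut.
Start: joints at [-73.167, 13.785, 0.286, 76.501, 0, 90], TCP at [0.145, -0.479, 0.231] pointing down, gripper open.
Joint ranges: [-155.79, 155.79], [-60.16, 107.12], [-62.33, 73.08], [-114, 123.19], [-81.49, 82.49], [-180, 180]. Speed limits (degrees/s): [159.86, 159.86, 180, 180, 180, 180].

INTERFACE

Orientations are given as [roll, pitch, yaw] about the fixed x, y, z axes, in that order (R = Rz(yaw) Ry(pitch) Rx(roll)).
In Python, from station import manip gives the robot as it stands. The module is installed in compiled form; this text tells all that it offers.
- The arm moves only by the tool drive_tool, never from a script. Its argument "deltas" is one flat list of numbers, 7 for each row, row after row: the shift along the tool's x, y, z in m, then the turn, a rotation vector about the tool's x, y, z in rad, then the finger opening in m, from 0 to 0.0854. A call has 1 to 10 rows; each row shifts and turns the commanded pose from where the row before left it, along the tool's axes as they then stand; what a row does not reach is not made up. A row lasts 1/12 s, in which the tool goes at most 41.7 mm and 7.16 degrees, less where a joint would pass 70% of its speed; a pose out of reach is approached as far as the arm can. A call is refused whole if a number of a shift passes 0.0417 or a number of a turn 0.125, either way. A call with a gripper value outside its range is refused whole. The fingers move at their own pace and stop on an object; "newtons" is the grip in N (left out, the last holds). Time passes only in rows, so rows that do not move let the fingers close. It gives the time, the measured TCP pose, the force and the opening at its end, in the units of the state.
- manip.get_state(): the state, without advancing time (a new reading comes with each control period).
- manip.capture(name): name is "side" or "top" or "wrist"; returns (picture, depth): 384x512x3 uint8, red, green, blue; 384x512 float32, m along the optical axis (not along the pixel's ray), 0 where there is no reading.
- manip.get_calibration(name): a dict with "camera_matrix" (3x3 intrinsics, pixels), "R" (3x3) and "t" (3): a world point X has camera coordinates R X + t; the wrist camera has in their place "hand_eye" (4x4, takes a point from camera to tool coordinates, whose origin is the TCP and whose axes are the tool frame's). Camera axes: x right, y down, z forward; pixel columns grow to the right and rows downward; lengths in m; the calibration is good to about 2 mm. A picture is of the moment at which its call begins: read the wrist's pose just before it. get_calibration takes no time and is no camera call.
- manip.finish_job(): hands the job in, once; it reports no verdict.
The state is a dict: "time_s": time; "q": joint angles; "qd": joint speeds; "joint_efforts": joint torques, N m; "ee_pos": TCP position; "eef_rot": TCP orientation; "wrist_force": force on the tool from outside, world axes, zero at the start; "torque": the same for the moment, N m; "opening": finger opening in m.
Only numpy, scipy, OpenCV 4.12 (cv2) and the standard library are available. Lean on these libraries where they do the work, as an engineer would, in place of code of your own. Each camera call takes 0.05 s, during which the arm holds its last target. There are 200 camera calls.

## Working session

There is one attempt and no reset: what is moved stays moved. The work goes in short steps, Python scripts to look and compute and a tool call to move; the robot and the scene stay as the last step left them, time stands still between calls to the robot, and variables do not carry over. Pictures are saved under pics/ and viewed, about 8 in all and at most 12, crops included, and the job is handed in when it is done.

Besides the shell and the picture viewer there is one more tool, called after ">>>" as name(argument=value, ...) on one line, values as JSON. drive_tool: Moves the arm, as the interface text tells. Its arguments: {"type":"object","properties":{"deltas":{"type":"array","items":{"type":"number"}},"newtons":{"type":"number"}},"required":["deltas"]}

```bash
mkdir -p pics; cat > h.py <<'E'
import numpy as np, cv2
from scipy.spatial.transform import Rotation as Ro
from station import manip
def cloud(name):
    s=manip.get_state(); im,d=manip.capture(name); c=manip.get_calibration(name)
    K=np.array(c["camera_matrix"]); v,u=np.mgrid[:384,:512]
    P=np.stack([(u-K[0,2])*d/K[0,0],(v-K[1,2])*d/K[1,1],d],-1)
    if name=="wrist":
        H=np.array(c["hand_eye"]); P=P@H[:3,:3].T+H[:3,3]
        P=P@Ro.from_euler('xyz',s["eef_rot"],degrees=True).as_matrix().T+s["ee_pos"]
    else: P=(P-np.array(c["t"]))@np.array(c["R"])
    P[d==0]=np.nan
    return im,P
E
python3 - <<'E'
from h import *
for n in("top","side"):
    im,P=cloud(n); np.savez(n+".npz",im=im,P=P); cv2.imwrite(f"pics/{n}0.png",cv2.resize(im[...,::-1],(800,600)))
print(manip.get_state())
E
```

```text
{'time_s': 0.1, 'q': array([-7.31667874e+01,  1.38289352e+01,  2.20818725e-01,  7.65027822e+01,
       -1.15080547e-03,  9.00016496e+01]), 'qd': array([-0.01972757, -0.14700316,  0.26558709,  0.10617061, -0.03978413,
        0.03355279]), 'joint_efforts': array([-9.13021559e-04, -3.73138547e+01,  2.53010398e+01,  1.08791786e-02,
        2.96559347e-05, -7.70425771e-06]), 'ee_pos': array([ 0.14461992, -0.47802377,  0.23048872]), 'eef_rot': array([ 1.79998846e+02,  1.10898611e-01, -7.31684370e+01]), 'wrist_force': array([ 0.24781603, -0.17333325, -0.02517114]), 'torque': array([-0.05683576, -0.04528033, -0.06282587]), 'opening': 0.08555562166918541}
```

View pics/top0.png

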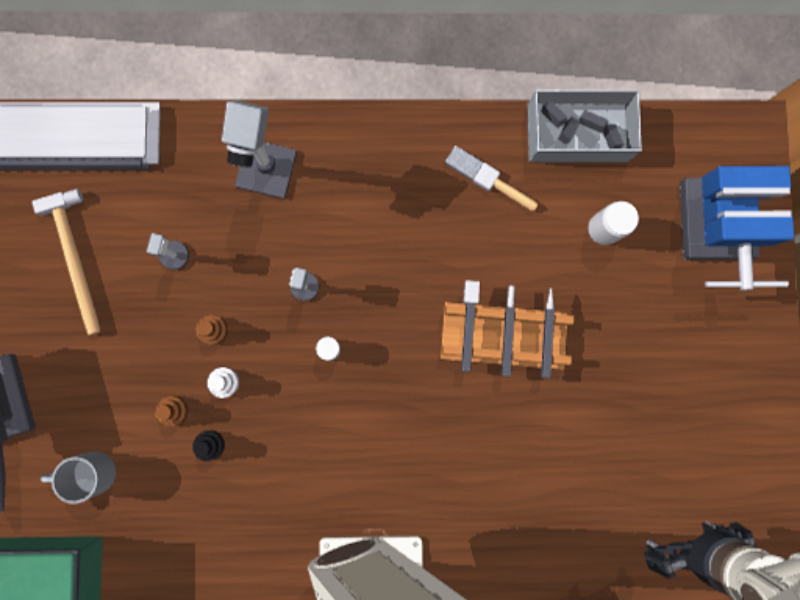

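View pics/side0.png

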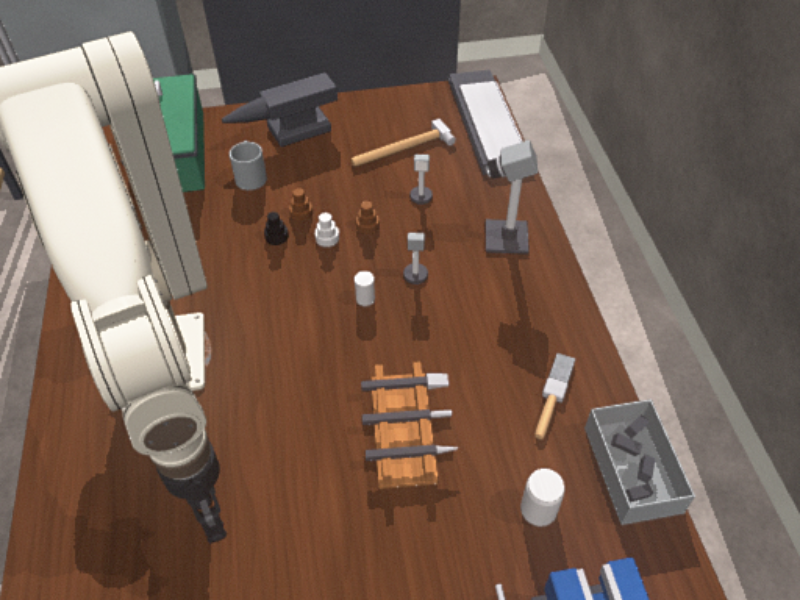

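The top view (800 px wide, world +x up, +y left) shows the white gauge at (222,382), the spacer at (328,348), and lamp feet at about (172,255) and (305,285). The camera box is at (245,125) with its lens at (240,157). The chisel is the left tool in the rest, with its blade at (472,292) and butt at (467,370). The side view agrees: chisel is the topmost tool, at (362–447, 382).

```bash
python3 - <<'E'
from h import *
for n in("top","side"):
    z=np.load(n+".npz"); im=z["im"];P=z["P"]; 
    s=.64
    if n=="top": R=dict(gauge=(200,365,242,400),spacer=(312,335,345,365),lampL=(145,230,195,272),lampR=(288,265,325,302),cam=(220,98,270,168),foot=(235,140,297,198),chis=(455,280,485,375),rest=(438,295,575,375))
    else: R=dict(gauge=(312,210,342,248),spacer=(352,268,378,308),lampL=(405,150,435,205),lampR=(400,230,432,288),cam=(495,138,540,184),foot=(482,215,530,255),chis=(358,370,452,394),rest=(365,360,440,490))
    print(n)
    for k,(a,b,c,d) in R.items():
        Q=P[int(b*s):int(d*s),int(a*s):int(c*s)].reshape(-1,3);C=im[int(b*s):int(d*s),int(a*s):int(c*s)].reshape(-1,3).astype(int)
        grey=(C.max(1)-C.min(1))<28
        lo,hi=dict(gauge=(.06,.08),spacer=(.06,.08),lampL=(.085,.14),lampR=(.085,.14),cam=(.15,.4),foot=(.008,.02),chis=(.045,.065),rest=(.0,.07))[k]
        m=(Q[:,2]>lo)&(Q[:,2]<hi)&(~np.isnan(Q[:,0]))
        if k!="rest": m&=grey
        q=Q[m]
        if len(q)<4: print(k,len(q),np.nanmax(Q[:,2]));continue
        print(k,len(q),"mean",q.mean(0).round(4),"min",q.min(0).round(3),"max",q.max(0).round(3))
        if k in("foot","chis","cam"):
            print("   rect",cv2.minAreaRect((q[:,:2]*1000).astype(np.float32)))
        if k in("lampL","lampR"):
            f=(Q[:,2]>.004)&(Q[:,2]<.03)&grey; print("   footpts",f.sum(),cv2.minAreaRect((Q[f][:,:2]*1000).astype(np.float32)) if f.sum()>3 else 0)
E
```

```text
top
gauge 81 mean [0.3901 0.2773 0.0706] min [0.376 0.264 0.062] max [0.402 0.291 0.079]
spacer 163 mean [0.451  0.0768 0.0711] min [0.431 0.058 0.062] max [0.471 0.095 0.076]
lampL 152 mean [0.6331 0.3741 0.1238] min [0.617 0.362 0.096] max [0.654 0.391 0.134]
   footpts 219 ((631.8280639648438, 378.110107421875), (52.33589172363281, 59.52790832519531), 37.02110290527344)
lampR 125 mean [0.5715 0.1246 0.1256] min [0.554 0.112 0.097] max [0.59  0.138 0.135]
   footpts 162 ((567.1713256835938, 121.37725067138672), (42.27219772338867, 52.58265686035156), 34.02812957763672)
cam 945 mean [0.7939 0.2003 0.2534] min [0.746 0.165 0.207] max [0.848 0.236 0.278]
   rect ((795.739013671875, 203.6185302734375), (58.59323501586914, 103.3255386352539), 76.54837799072266)
foot 713 mean [0.7963 0.1944 0.0135] min [0.749 0.143 0.008] max [0.857 0.259 0.02 ]
   rect ((806.4698486328125, 200.87789916992188), (100.47452545166016, 100.92695617675781), 75.05751037597656)
chis 370 mean [ 0.5004 -0.1868  0.0557] min [ 0.409 -0.206  0.045] max [ 0.577 -0.171  0.064]
   rect ((492.71630859375, -186.370117187
[... 722 characters left out ...]
6.40929412841797)
cam 559 mean [0.7956 0.1866 0.2453] min [0.751 0.157 0.183] max [0.851 0.232 0.28 ]
   rect ((799.01171875, 197.40945434570312), (66.73275756835938, 92.14016723632812), 76.26239013671875)
foot 395 mean [0.7984 0.1905 0.013 ] min [0.743 0.135 0.008] max [0.861 0.261 0.02 ]
   rect ((801.3527221679688, 198.3449249267578), (108.07430267333984, 97.0630874633789), 74.22966003417969)
chis 347 mean [ 0.4927 -0.1925  0.0546] min [ 0.402 -0.212  0.045] max [ 0.57  -0.176  0.064]
   rect ((486.35333251953125, -191.42868041992188), (30.558448791503906, 168.66607666015625), 85.82261657714844)
rest 3524 mean [ 0.4671 -0.268   0.0291] min [ 0.379 -0.394  0.   ] max [ 0.57  -0.089  0.064]
```

>>> drive_tool(deltas=[0,0,0,0,0,-0.116,0.085,0,0,0,0,0,-0.116,0.085,0,0,0,0,0,-0.116,0.085,0,0,0,0,0,-0.116,0.085,0,0,0,0,0,-0.116,0.085,0,0,0,0,0,-0.116,0.085,0,0,0,0,0,-0.116,0.085,0,0,0,0,0,-0.116,0.085,0,0,0,0,0,-0.116,0.085,0,0,0,0,0,-0.116,0.085])

```text
time_s: 0.93
ee_pos: [0.1447, -0.4782, 0.2308]
eef_rot: [-179.9, 0.0, -6.4]
wrist_force: [-0.5, 0.2, -0.6]
opening: 0.0851
```

>>> drive_tool(deltas=[0,0,0,0,0,-0.116,0.085,0,0,0,0,0,-0.116,0.085,0,0,0,0,0,-0.116,0.085,0,0,0,0,0,-0.116,0.085,0,0,0,0,0,-0.116,0.085,0,0,0,0,0,-0.116,0.085,0,0,0,0,0,-0.116,0.085,0,0,0,0,0,-0.116,0.085,0,0,0,0,0,-0.116,0.085,0,0,0,0,0,-0.116,0.085])

```text
time_s: 1.77
ee_pos: [0.1447, -0.4782, 0.2308]
eef_rot: [-179.9, -0.1, 60.1]
wrist_force: [0.4, -0.2, -0.2]
opening: 0.0854
```

>>> drive_tool(deltas=[0.039,0.002,0,0,0,0,0.085,0.039,0.002,0,0,0,0,0.085,0.039,0.002,0,0,0,0,0.085,0.039,0.002,0,0,0,0,0.085,0.039,0.002,0,0,0,0,0.085,0.039,0.002,0,0,0,0,0.085,0.039,0.002,0,0,0,0,0.085,0.039,0.002,0,0,0,0,0.085,0.039,0.002,0,0,0,0,0.085,0.039,0.002,0,0,0,0,0.085])

```text
time_s: 2.6
ee_pos: [0.3588, -0.1498, 0.2312]
eef_rot: [-180.0, 0.0, 59.7]
wrist_force: [1.0, -1.2, 0.2]
opening: 0.0848
```

>>> drive_tool(deltas=[0.037,-0.018,0,0,0,0,0.085,0.037,-0.018,0,0,0,0,0.085,0.037,-0.018,0,0,0,0,0.085,0.037,-0.018,0,0,0,0,0.085,0.037,-0.018,0,0,0,0,0.085,0.037,-0.018,0,0,0,0,0.085,0.037,-0.018,0,0,0,0,0.085,0.037,-0.018,0,0,0,0,0.085,0.037,-0.018,0,0,0,0,0.085,0,0,0,0,0,0,0.085])

```text
time_s: 3.43
ee_pos: [0.3863, 0.2239, 0.2307]
eef_rot: [-179.9, -0.2, 60.2]
wrist_force: [0.1, -0.1, 1.3]
opening: 0.0849
```

Now a wrist look.

```bash
python3 - <<'E'
from h import *
im,P=cloud("wrist"); np.savez("w1.npz",im=im,P=P); cv2.imwrite("pics/w1.png",im[...,::-1])
C=im.astype(int); m=((C.max(2)-C.min(2))<30)&(C.min(2)>120)&(P[...,2]>.06)&(P[...,2]<.08)
n,l,st,ce=cv2.connectedComponentsWithStats(m.astype(np.uint8))
for i in range(1,n):
    if st[i,4]>60:
        q=P[l==i]; print(st[i],ce[i].round(),q.mean(0).round(4),cv2.minEnclosingCircle((q[:,:2]*1000).astype(np.float32)))
E
```

```text
[298 125  31  32 774] [313. 140.] [0.3858 0.279  0.0696] ((386.9012145996094, 279.143798828125), 14.180130004882812)
[165 264  27  39 814] [177. 283.] [0.4494 0.0861 0.069 ] ((448.35894775390625, 78.50947570800781), 21.346147537231445)
[490 284  22  20 212] [499. 292.] [0.6274 0.3765 0.0704] ((630.2540283203125, 377.34747314453125), 6.516735076904297)
[261 337  12  17 151] [267. 345.] [0.5653 0.1288 0.0703] ((567.510986328125, 127.51837158203125), 6.420709133148193)
```

View pics/w1.png

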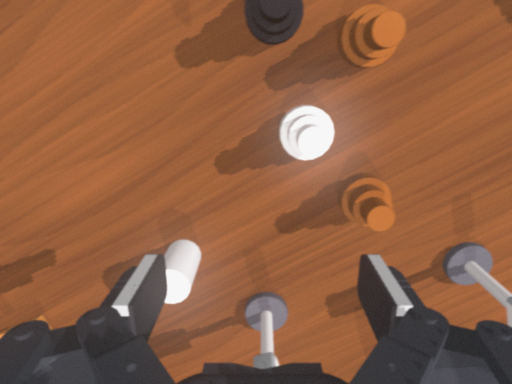

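Wrist view: the white gauge's top is at (313,140), giving world (0.387, 0.279). Brown look-alikes sit at (383,28) and (378,215), a black one at (275,10), and the lamp stems at (267,345) and (499,292). I'll approach the gauge, descend and grip.

>>> drive_tool(deltas=[0.023,-0.013,0,0,0,0,0.085,0.023,-0.013,0,0,0,0,0.085,0,0,0,0,0,0,0.085,0,0,0.03,0,0,0,0.085,0,0,0.03,0,0,0,0.085,0,0,0.03,0,0,0,0.085,0,0,0.03,0,0,0,0.085,0,0,0.03,0,0,0,0.085,0,0,0.02,0,0,0,0.085,0,0,0.012,0,0,0,0.085], newtons=40)

```text
time_s: 4.32
ee_pos: [0.3851, 0.2672, 0.0465]
eef_rot: [-179.9, 0.3, 59.7]
wrist_force: [-0.6, 0.4, 0.0]
opening: 0.0855
```

>>> drive_tool(deltas=[0,0,0,0,0,0,0.05,0,0,0,0,0,0,0.03,0,0,0,0,0,0,0.01,0,0,0,0,0,0,0.01,0,0,0,0,0,0,0.01,0,0,0,0,0,0,0.01,0,0,0,0,0,0,0.01,0,0,0,0,0,0,0.01])

```text
time_s: 4.98
ee_pos: [0.3885, 0.2714, 0.051]
eef_rot: [179.9, -0.2, 59.8]
wrist_force: [0.7, 0.8, 6.6]
opening: 0.0258
```

>>> drive_tool(deltas=[0,0,-0.01,0,0,0,0.01,0,0,-0.02,0,0,0,0.01,0,0,-0.03,0,0,0,0.01,0,0,-0.03,0,0,0,0.01,0,0,-0.02,0,0,0,0.01,0,0,0,0,0,0,0.01,0,0,0,0,0,0,0.01])

```text
time_s: 5.57
ee_pos: [0.3872, 0.2706, 0.1599]
eef_rot: [179.9, -0.1, 59.8]
wrist_force: [0.2, 0.1, -2.0]
opening: 0.026
```

```bash
python3 - <<'E'
from h import *
print(manip.get_state()["wrist_force"],manip.get_state()["ee_pos"],manip.get_state()["opening"])
im,P=cloud("side"); A=im[:, :][50:230,150:400]
im2,P2=cloud("wrist"); np.savez("w2.npz",im=im2,P=P2);np.savez("s2.npz",im=im,P=P)
cv2.imwrite("pics/w2.png",np.hstack([cv2.resize(A,(500,360)),cv2.resize(im2,(300,360))])[...,::-1])
E
```

```text
[ 0.19077241  0.13002701 -2.02220575] [0.38722272 0.27059716 0.15989376] 0.025998479518365165
```

View pics/w2.png

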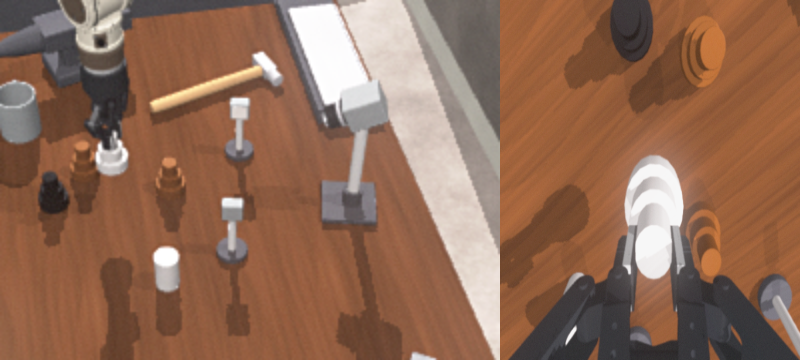

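The gauge is lifted: the crop shows it hanging upright in the fingers at (112,155), wrist load 2 N. Next I measure its offset in the hand and the target.

```bash
python3 - <<'E'
from h import *
s=manip.get_state(); T=np.array(s["ee_pos"]);R=Ro.from_euler('xyz',s["eef_rot"],degrees=True).as_matrix()
z=np.load("w2.npz");im=z["im"].astype(int);P=z["P"]
w=((im.max(2)-im.min(2))<30)&(im.min(2)>120)
for nm,h,r in(("top",.019,14),("mid",-.007,21),("low",-.029,28)):
    m=w&(abs(P[...,2]-T[2]-h)<.006)&(np.hypot(P[...,0]-T[0],P[...,1]-T[1])<.06)
    q=(P[m]-T)@R; c=cv2.minEnclosingCircle((q[:,:2]*1000).astype(np.float32)); print(nm,m.sum(),"circ tool-frame mm",c,"z",np.median(P[m][:,2]-T[2]).round(4))
for n in("w2","s2","top"):
    z=np.load(n+".npz");im=z["im"].astype(int);P=z["P"];g=(im.max(2)-im.min(2))<28
    for nm,c in(("L",(.63,.376)),("R",(.567,.124))):
        m=g&(np.hypot(P[...,0]-c[0],P[...,1]-c[1])<.045)
        for a,b in((.004,.02),(.03,.085),(.09,.14)):
            q=P[m&(P[...,2]>a)&(P[...,2]<b)]
            if len(q)>20: print(n,nm,a,len(q),np.round(cv2.minAreaRect((q[:,:2]*1000).astype(np.float32))[0]), (q[:,:2].mean(0)*1000).round(1))
E
```

```text
top 3701 circ tool-frame mm ((1.9256820678710938, -9.226696968078613), 20.317119598388672) z 0.0197
mid 2005 circ tool-frame mm ((1.1091442108154297, -7.0241780281066895), 20.624103546142578) z -0.0062
low 2359 circ tool-frame mm ((1.3117471933364868, -5.66951847076416), 27.75348472595215) z -0.0283
w2 L 0.004 1846 [630. 379.] [625.4 377.7]
w2 L 0.03 719 [628. 378.] [627.2 377.3]
w2 R 0.004 437 [558. 144.] [554.7 142.7]
s2 L 0.004 112 [630. 373.] [629.4 369.3]
s2 L 0.03 35 [630. 370.] [628.5 370.1]
s2 L 0.09 103 [630. 373.] [629.  368.1]
s2 R 0.004 139 [567. 120.] [567.  116.3]
s2 R 0.03 41 [567. 119.] [567.1 119.1]
s2 R 0.09 120 [568. 121.] [567.2 116.6]
top L 0.004 212 [632. 378.] [632.5 373.3]
top L 0.03 24 [633. 373.] [632.9 372.7]
top L 0.09 152 [634. 377.] [633.1 374.1]
top R 0.004 155 [567. 121.] [566.9 119.3]
top R 0.09 125 [573. 126.] [571.5 124.6]
```

>>> drive_tool(deltas=[0.006,0.014,0,0,0,0,0.01,0.012,0.027,0,0,0,0,0.01,0.012,0.027,0,0,0,0,0.01,0.012,0.027,0,0,0,0,0.01,0.012,0.027,0,0,0,0,0.01,0.012,0.027,0,0,0,0,0.01,0.012,0.027,0,0,0,0,0.01,0.009,0.024,0,0,0,0,0.01,0,0,0,0,0,0,0.01,0,0,0,0,0,0,0.01])

```text
time_s: 6.5
ee_pos: [0.603, 0.2436, 0.1554]
eef_rot: [-179.8, 0.3, 59.7]
wrist_force: [0.0, -0.3, -3.1]
opening: 0.026
```

```bash
python3 - <<'E'
from h import *
s=manip.get_state(); T=np.array(s["ee_pos"]);R=Ro.from_euler('xyz',s["eef_rot"],degrees=True).as_matrix(); print(T)
im,P=cloud("wrist");np.savez("w3.npz",im=im,P=P);cv2.imwrite("pics/w3.png",im[...,::-1]);im=im.astype(int)
w=((im.max(2)-im.min(2))<30)&(im.min(2)>120)
m=w&(abs(P[...,2]-T[2]+.0285)<.006)&(np.hypot(P[...,0]-T[0],P[...,1]-T[1])<.06)
q=P[m];c=cv2.minEnclosingCircle((q[:,:2]*1000).astype(np.float32)); print(c)
g=(im.max(2)-im.min(2))<28
for nm,c in(("L",(.63,.376)),("R",(.567,.122))):
    k=g&(np.hypot(P[...,0]-c[0],P[...,1]-c[1])<.04)
    for a,b in((.004,.02),(.03,.085),(.09,.14)):
        q=P[k&(P[...,2]>a)&(P[...,2]<b)]
        if len(q)>20: print(nm,a,len(q),np.round(cv2.minEnclosingCircle((q[:,:2]*1000).astype(np.float32))), (q[:,:2].mean(0)*1000).round(1)) if 0 else print(nm,a,len(q),cv2.minEnclosingCircle((q[:,:2]*1000).astype(np.float32)))
E
```

```text
[0.60304113 0.24363046 0.15543501]
((597.9488525390625, 247.24916076660156), 27.693321228027344)
L 0.004 2909 ((631.9236450195312, 378.4994201660156), 27.763416290283203)
L 0.03 700 ((631.9830322265625, 378.1541442871094), 6.931200981140137)
L 0.09 3591 ((631.7620239257812, 378.2999267578125), 19.54791259765625)
R 0.004 2350 ((570.2531127929688, 126.96935272216797), 27.946605682373047)
R 0.03 712 ((570.290771484375, 127.61336517333984), 7.026498317718506)
R 0.09 4033 ((570.2462768554688, 127.53910827636719), 19.68075180053711)
```

>>> drive_tool(deltas=[0.003,0,0.01,0,0,0,0.01,0.003,0,0.02,0,0,0,0.01,0,0,0.025,0,0,0,0.01,0,0,0.02,0,0,0,0.01,0,0,0.014,0,0,0,0.01,0,0,0.008,0,0,0,0.01,0,0,0.004,0,0,0,0.01,0,0,0,0,0,0,0.01,0,0,0,0,0,0,0.01])

```text
time_s: 7.3
ee_pos: [0.6067, 0.2505, 0.0591]
eef_rot: [180.0, -0.1, 59.8]
wrist_force: [0.2, 0.4, -2.5]
opening: 0.026
```

>>> drive_tool(deltas=[0,0,0.003,0,0,0,0.01,0,0,0.003,0,0,0,0.01,0,0,0.001,0,0,0,0.01,0,0,0,0,0,0,0.01,0,0,0,0,0,0,0.01])

```text
time_s: 7.72
ee_pos: [0.6066, 0.2499, 0.0514]
eef_rot: [180.0, -0.0, 59.8]
wrist_force: [0.1, -0.2, -2.4]
opening: 0.0259
```

>>> drive_tool(deltas=[0,0,0.001,0,0,0,0.01,0,0,0,0,0,0,0.01,0,0,0.001,0,0,0,0.01,0,0,0,0,0,0,0.01])

```text
time_s: 8.05
ee_pos: [0.6068, 0.2502, 0.0511]
eef_rot: [180.0, -0.1, 59.8]
wrist_force: [-2.4, -1.1, 5.8]
opening: 0.0258
```

>>> drive_tool(deltas=[0,0,-0.001,0,0,0,0.03,0,0,0,0,0,0,0.04,0,0,0,0,0,0,0.06,0,0,0,0,0,0,0.085,0,0,0,0,0,0,0.085,0,0,-0.01,0,0,0,0.085,0,0,-0.03,0,0,0,0.085,0,0,-0.04,0,0,0,0.085,0,0,-0.04,0,0,0,0.085,0,0,0,0,0,0,0.085])

```text
time_s: 8.88
ee_pos: [0.6112, 0.2519, 0.1814]
eef_rot: [179.4, -0.8, 59.8]
wrist_force: [1.6, 0.8, 2.0]
opening: 0.0855
```

```bash
python3 - <<'E'
from h import *
s=manip.get_state(); print(s["ee_pos"],s["eef_rot"],s["opening"],s["q"])
im,P=cloud("wrist");np.savez("w4.npz",im=im,P=P);im2,P2=cloud("side");np.savez("s4.npz",im=im2,P=P2)
cv2.imwrite("pics/w4.png",np.hstack([im,])[...,::-1]);im=im.astype(int)
w=((im.max(2)-im.min(2))<30)&(im.min(2)>120)
for a in(.022,.044,.07):
    m=w&(abs(P[...,2]-a)<.005)&(np.hypot(P[...,0]-.601,P[...,1]-.25)<.05)
    q=P[m]
    if len(q)>9: print(a,len(q),cv2.minEnclosingCircle((q[:,:2]*1000).astype(np.float32)),np.median(q[:,2]))
g=(im.max(2)-im.min(2))<28
for nm,c in(("L",(.632,.378)),("R",(.570,.127))):
    k=g&(np.hypot(P[...,0]-c[0],P[...,1]-c[1])<.04)&(P[...,2]>.004)&(P[...,2]<.02)
    q=P[k]
    if len(q)>20: print(nm,len(q),cv2.minEnclosingCircle((q[:,:2]*1000).astype(np.float32)))
E
```

```text
[0.61117242 0.25189915 0.1813542 ] [179.40521851  -0.77885302  59.76297818] 0.08554071449944904 [ 2.23994098e+01  3.29949733e+01  2.17847012e+01  7.78097508e+01
 -1.01260306e-04  5.26404735e+01]
0.022 883 ((602.2618408203125, 253.4633026123047), 27.88741683959961) 0.022057741493958755
0.044 749 ((602.2481689453125, 253.35855102539062), 20.81893539428711) 0.04404926161441791
0.07 971 ((602.3140258789062, 253.48634338378906), 13.976441383361816) 0.07001613213163385
L 2411 ((632.2160034179688, 378.5810852050781), 27.806528091430664)
R 2084 ((570.4482421875, 127.06683349609375), 27.724956512451172)
```

View pics/w4.png

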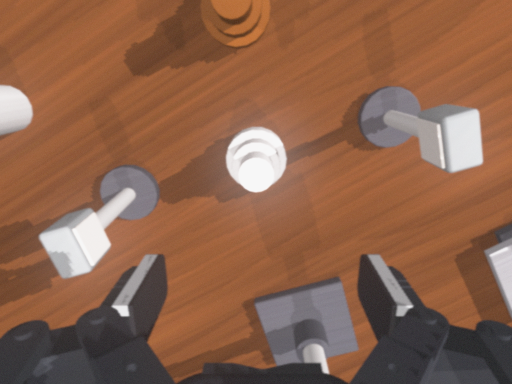

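The wrist view shows the gauge standing freely at (257,160), within about 1.2 mm of the lamp midpoint, and the station foot at (305,320). Next: camera foot/axis and the camera body from the views already taken.

```bash
python3 - <<'E'
from h import *
for n in("w4","w3","s4","top"):
    z=np.load(n+".npz");im=z["im"].astype(int);P=z["P"];g=(im.max(2)-im.min(2))<28
    near=(np.hypot(P[...,0]-.80,P[...,1]-.2)<.09)
    q=P[near&g&(abs(P[...,2]-.012)<.005)]
    if len(q)>20: print(n,"foot",len(q),cv2.minAreaRect((q[:,:2]*1000).astype(np.float32)))
    for a in(.03,.06,.09,.12):
        q=P[near&(abs(P[...,2]-a)<.012)&g]
        if len(q)>8: print("  post",a,len(q),cv2.minEnclosingCircle((q[:,:2]*1000).astype(np.float32)),(q.mean(0)*1000).round())
    # body planes / lens (black)
    b=near&(P[...,2]>.17)&(P[...,2]<.3)
    br=im.max(2)
    for nm,mm in(("body",b&(br>90)),("dark",b&(br<60))):
        q=P[mm]
        if len(q)<20: continue
        lo,hi=np.percentile(q,[1,99],0); print("  ",nm,len(q),q.mean(0).round(4),lo.round(3),hi.round(3))
        a=np.radians(-13.8);ax=np.array([np.cos(a)*np.cos(np.radians(25)),np.sin(a)*np.cos(np.radians(25)),np.sin(np.radians(25))]);ay=np.array([-np.sin(a),np.cos(a),0]);az=np.cross(ax,ay)
        G=np.array([.745,.214,.21]); l=(q-G)@np.array([ax,ay,az]).T; print("     in cam guess frame 1/50/99%",(np.percentile(l,[1,50,99],0)*1000).round().tolist())
E
```

```text
w4 foot 5017 ((803.2863159179688, 203.2139129638672), (99.22206115722656, 100.70559692382812), 76.02904510498047)
  post 0.03 662 ((808.5208129882812, 201.08123779296875), 18.876665115356445) [798. 205.  33.]
  post 0.06 308 ((807.9028930664062, 201.88673400878906), 10.96951961517334) [802. 206.  58.]
w3 foot 1323 ((802.9579467773438, 202.39218139648438), (98.83007049560547, 100.02336120605469), 75.46083068847656)
s4 foot 390 ((802.0725708007812, 197.20301818847656), (106.39916229248047, 97.06098175048828), 75.75887298583984)
  post 0.03 72 ((802.640869140625, 201.38092041015625), 60.34170913696289) [799. 191.  30.]
  post 0.06 33 ((804.2698974609375, 193.5192108154297), 12.3200101852417) [803. 190.  61.]
  post 0.09 26 ((805.2073364257812, 191.36431884765625), 9.896923065185547) [804. 190.  90.]
  post 0.12 31 ((805.111572265625, 192.11148071289062), 10.61739444732666) [805. 190. 120.]
   body 561 [0.7969 0.1867 0.2443] [0.744 0.161 0.175] [0.841 0.227 0.276]
     in cam guess frame 1/50/99% [[7.0, -35.0, -59.0], [66.0, -20.0, 15.0], [102.0, 26.0, 30.0]]
top foot 653 ((806.4698486328125, 200.87789916992188), (100.47452545166016, 100.92695617675781), 75.05751037597656)
  post 0.03 88 ((803.7242431640625, 202.1818389892578), 54.95051193237305) [800. 195.  26.]
  post 0.06 22 ((810.060546875, 196.01898193359375), 14.178783416748047) [805. 197.  59.]
  post 0.09 19 ((808.093017578125, 198.53585815429688), 10.28012752532959) [804. 196.  90.]
  post 0.12 17 ((808.2887573242188, 198.02426147460938), 9.581183433532715) [805. 195. 119.]
   body 736 [0.8002 0.202  0.2588] [0.763 0.168 0.226] [0.845 0.233 0.276]
     in cam guess frame 1/50/99% [[29.0, -26.0, -20.0], [73.0, 1.0, 23.0], [106.0, 31.0, 28.0]]
   dark 119 [0.7556 0.21   0.2307] [0.746 0.192 0.217] [0.773 0.23  0.242]
     in cam guess frame 1/50/99% [[8.0, -18.0, 0.0], [18.0, -2.0, 15.0], [38.0, 20.0, 22.0]]
```

>>> drive_tool(deltas=[0,0,-0.013,0,0,-0.109,0.085,0,0,-0.013,0,0,-0.109,0.085,0,0,-0.013,0,0,-0.109,0.085,0,0,-0.013,0,0,-0.109,0.085,-0.038,-0.008,0,0,0,0,0.085,-0.038,-0.008,0,0,0,0,0.085,-0.038,-0.008,0,0,0,0,0.085,-0.038,-0.008,0,0,0,0,0.085,-0.038,-0.008,0,0,0,0,0.085,-0.038,-0.008,0,0,0,0,0.085])

```text
time_s: 9.82
ee_pos: [0.5361, 0.0258, 0.2209]
eef_rot: [-179.8, 0.0, 84.8]
wrist_force: [1.3, -1.1, 0.3]
opening: 0.0848
```

>>> drive_tool(deltas=[-0.038,-0.008,0,0,0,0,0.085,-0.038,-0.008,0,0,0,0,0.085,-0.038,-0.008,0,0,0,0,0.085,-0.038,-0.008,0,0,0,0,0.085,-0.038,-0.008,0,0,0,0,0.085,-0.03,-0.008,0,0,0,0,0.085,0,0,0,0,0,0,0.085,0,0,0,0,0,0,0.085])

```text
time_s: 10.48
ee_pos: [0.4685, -0.1885, 0.2212]
eef_rot: [-179.9, -0.1, 84.5]
wrist_force: [0.2, 0.5, 0.3]
opening: 0.0847
```

```bash
python3 - <<'E'
from h import *
s=manip.get_state(); print(s["ee_pos"],s["eef_rot"])
im,P=cloud("wrist");np.savez("w5.npz",im=im,P=P);cv2.imwrite("pics/w5.png",im[...,::-1]);im=im.astype(int)
g=((im.max(2)-im.min(2))<30)&(P[...,2]>.046)&(P[...,2]<.066)
n,l,st,ce=cv2.connectedComponentsWithStats(g.astype(np.uint8))
for i in range(1,n):
    if st[i,4]>150:
        q=P[l==i]; (c,wh,a)=cv2.minAreaRect((q[:,:2]*1000).astype(np.float32)); print(st[i],np.round(c,1),np.round(wh,1),round(a,1),q[:,2].mean().round(4), "bright",im[l==i].mean().round())
E
```

```text
[ 0.46851786 -0.18847273  0.22119857] [-1.79866443e+02 -5.96535312e-02  8.45181872e+01]
[ 174   95   27  168 2632] [ 479.3 -260. ] [ 15.4 169.5] 84.7 0.0551 bright 140.0
[  90   99   38  165 2793] [ 475.4 -334.3] [ 15.4 169.4] 84.7 0.0547 bright 132.0
[ 253   98   26  166 2842] [ 489.1 -185.3] [ 25.4 169.7] 83.9 0.0552 bright 161.0
```

View pics/w5.png

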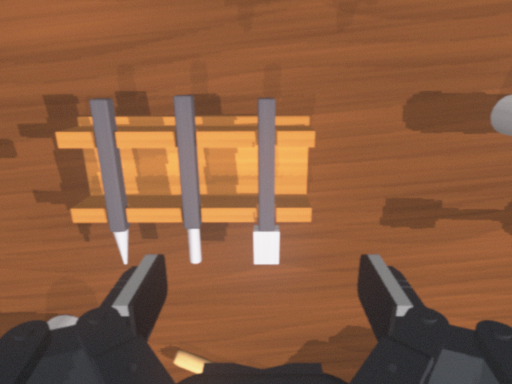

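Wrist view: the chisel is the right-hand tool (shank at column 266, broad blade at (266,245)), with the drift at column 190 and the punch at column 110. It measures as centre (0.489, -0.185), yaw about -5.5°, so its origin is (0.479, -0.184).

>>> drive_tool(deltas=[0.003,0.006,0,0,0,0,0.06,0.002,0.005,0,0,0,0,0.06,0,0,0.02,0,0,0,0.06,0,0,0.03,0,0,0,0.06,0,0,0.03,0,0,0,0.06,0,0,0.03,0,0,0,0.06,0,0,0.01,0,0,0,0.06,0,0,0,0,0,0,0.06,0,0,0,0,0,0,0.06], newtons=80)

```text
time_s: 11.28
ee_pos: [0.482, -0.1825, 0.1026]
eef_rot: [-180.0, -0.0, 84.8]
wrist_force: [0.1, -0.0, 0.1]
opening: 0.06
```

>>> drive_tool(deltas=[-0.002,-0.003,0.01,0,0,0,0.06,0,0,0.02,0,0,0,0.06,0,0,0.02,0,0,0,0.06,0,0,0.015,0,0,0,0.06,0,0,0.008,0,0,0,0.06,0,0,0,0,0,0,0.06,0,0,0,0,0,0,0.06])

```text
time_s: 11.87
ee_pos: [0.4794, -0.1854, 0.0306]
eef_rot: [179.9, 0.0, 84.8]
wrist_force: [0.8, 0.2, -0.6]
opening: 0.06
```

>>> drive_tool(deltas=[0,0,0,0,0,0,0.04,0,0,0,0,0,0,0.03,0,0,0,0,0,0,0.02,0,0,0,0,0,0,0.005,0,0,0,0,0,0,0.0,0,0,0,0,0,0,0.0,0,0,0,0,0,0,0.0,0,0,0,0,0,0,0.0])

```text
time_s: 12.53
ee_pos: [0.4789, -0.1854, 0.0304]
eef_rot: [179.9, 0.0, 84.7]
wrist_force: [-1.0, 0.2, 6.0]
opening: 0.0145
```

>>> drive_tool(deltas=[0,0,-0.01,0,0,0,0,0,0,-0.02,0,0,0,0,0,0,-0.03,0,0,0,0,0,0,-0.03,0,0,0,0,0,0,-0.03,0,0,0,0,0,0,-0.03,0,0,0,0,0,0,-0.03,0,0,0,0,0,0,-0.02,0,0,0,0,0,0,0,0,0,0,0,0,0,0,0,0,0,0])

```text
time_s: 13.37
ee_pos: [0.4784, -0.1851, 0.2299]
eef_rot: [179.9, 0.0, 84.7]
wrist_force: [-0.1, 0.2, -3.3]
opening: 0.0146
```

```bash
cat > ch.py <<'E'
from h import *
# chisel axis & edge in the tool frame from the wrist cloud
s=manip.get_state(); T=np.array(s["ee_pos"]);R=Ro.from_euler('xyz',s["eef_rot"],degrees=True).as_matrix()
im,P=cloud("wrist");np.savez("w6.npz",im=im,P=P);cv2.imwrite("pics/w6.png",im[...,::-1])
q=(P-T)@R; L=q.reshape(384,512,3)
with np.errstate(invalid='ignore'): m=(abs(L[...,0])<.02)&(abs(L[...,1])<.13)&(L[...,2]>-.05)&(L[...,2]<.025)
Q=L[m]; print(len(Q),Q.min(0).round(4),Q.max(0).round(4))
for a in np.arange(-.08,.12,.02):
    k=Q[abs(Q[:,1]-a)<.01]
    if len(k)>10: print(round(a,2),len(k),"x c",((k[:,0].min()+k[:,0].max())/2).round(4),"w",np.ptp(k[:,0]).round(4),"z med",np.median(k[:,2]).round(4))
print(s["ee_pos"],s["eef_rot"],s["wrist_force"],s["torque"],s["opening"])
E
python3 ch.py
```

```text
15205 [-0.02   -0.0747 -0.05  ] [ 0.02    0.0555 -0.0029]
-0.08 731 x c 0.0009 w 0.0156 z med -0.0253
-0.06 2523 x c 0.001 w 0.0161 z med -0.0256
-0.04 2155 x c 0.0009 w 0.016 z med -0.0256
-0.02 4359 x c 0.0 w 0.04 z med -0.0261
0.0 3318 x c -0.0 w 0.04 z med -0.0259
0.02 1406 x c 0.0009 w 0.0185 z med -0.0254
0.04 691 x c 0.0008 w 0.0158 z med -0.0254
0.06 22 x c 0.0008 w 0.0257 z med -0.0097
[ 0.47837788 -0.18513665  0.22994913] [1.79904201e+02 2.50320558e-02 8.47387342e+01] [-0.13063317  0.2051781  -3.3066609 ] [0.01290679 0.01038538 0.02405313] 0.014594950288102385
```

View pics/w6.png

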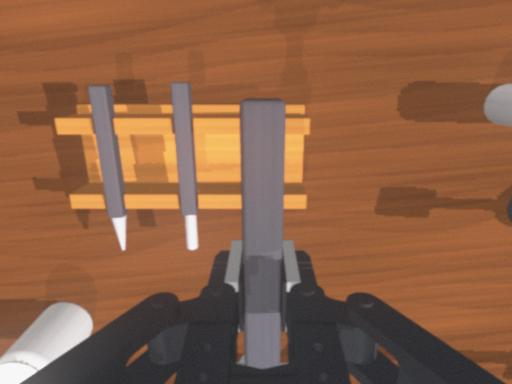

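The chisel hangs parallel to the tool's y, blunt end at y = -75 mm, axis 17.5 mm behind the TCP, and the punch and drift are still in the rest. Now I carry it over.

>>> drive_tool(deltas=[0,0,-0.02,0,0,0.075,0,0,0,-0.02,0,0,0.075,0,0.02,0.001,0,0,0,0,0,0.035,0.001,0,0,0,0,0,0.035,0.001,0,0,0,0,0,0.035,0.001,0,0,0,0,0,0.035,0.001,0,0,0,0,0,0.035,0.001,0,0,0,0,0,0.035,0.001,0,0,0,0,0,0.035,0.001,0,0,0,0,0])

```text
time_s: 14.25
ee_pos: [0.5481, 0.0719, 0.2662]
eef_rot: [-179.7, 0.1, 76.1]
wrist_force: [0.8, -0.3, -2.5]
opening: 0.0146
```

>>> drive_tool(deltas=[0.035,0.001,0,0,0,0,0,0.035,0.001,0,0,0,0,0,0.035,0.001,0,0,0,0,0,0.035,0.001,0,0,0,0,0,0.02,0,0,0,0,0,0,0,0,0,-0.109,0,0,0,0,0,0,-0.109,0,0,0,0,0,0,-0.109,0,0,0,0,0,0,-0.109,0,0,0,0,0,0,0,0,0,0])

```text
time_s: 15.08
ee_pos: [0.5825, 0.2228, 0.2593]
eef_rot: [155.8, 0.7, 76.4]
wrist_force: [-1.9, -1.3, -7.3]
opening: 0.0146
```

```bash
cat > tgt.py <<'E'
from h import *
s=manip.get_state(); T=np.array(s["ee_pos"]);R=Ro.from_euler('xyz',s["eef_rot"],degrees=True).as_matrix()
a=np.radians(-13.9);b=np.radians(25);G=np.array([.746,.217,.21])
ax=np.array([np.cos(a)*np.cos(b),np.sin(a)*np.cos(b),np.sin(b)]);ay=np.array([-np.sin(a),np.cos(a),0]);az=np.cross(ax,ay)
Rt=np.stack([ay,ax,-az],1); Tt=G-.175*ax-Rt@[.0009,0,-.0175]
print("T",T.round(4),"rot",s["eef_rot"].round(2),"goal",Tt.round(4)); print("tool shift",(R.T@(Tt-T)).round(4),"turn",Ro.from_matrix(R.T@Rt).as_rotvec().round(3))
e=T+R@[.0009,.095,-.0175]; print("edge in cam",(np.array([ax,ay,az])@(e-G)).round(4),s["q"].round(1),s["wrist_force"].round(1),s["opening"])
E
python3 tgt.py
```

```text
T [0.5825 0.2228 0.2593] rot [155.79   0.68  76.39] goal [0.599  0.2525 0.1202]
tool shift [ 0.0343 -0.0486  0.1302] turn [-0.014  0.009  0.01 ]
edge in cam [-0.0291 -0.0317  0.1285] [ 28.9  13.5  -0.6  57.9 -16.6  39.7] [-1.9 -1.3 -7.3] 0.014562245187458234
```

>>> drive_tool(deltas=[0.012,-0.016,0,0,0,0,0,0.012,-0.016,0,0,0,0,0,0.01,-0.016,0,0,0,0,0,0,0,0.015,0,0,0,0,0,0,0.025,0,0,0,0,0,0,0.025,0,0,0,0,0,0,0.02,0,0,0,0,0,0,0.01,0,0,0,0,0,0,0,0,0,0,0,0,0,0,0,0,0,0])

```text
time_s: 15.92
ee_pos: [0.5965, 0.2581, 0.1618]
eef_rot: [155.2, 0.1, 76.1]
wrist_force: [-0.6, -0.1, -2.9]
opening: 0.0149
```

```bash
python3 tgt.py
```

```text
T [0.5965 0.2581 0.1618] rot [1.5518e+02 9.0000e-02 7.6100e+01] goal [0.599  0.2525 0.1202]
tool shift [-0.0048 -0.0141  0.0394] turn [-0.003  0.002  0.001]
edge in cam [-0.0658  0.0049  0.039 ] [ 31.4  20.2  -6.7  45.2 -17.4  42.5] [-0.6 -0.1 -2.9] 0.014904629582369395
```

>>> drive_tool(deltas=[-0.003,-0.007,0,0,0,0,0,-0.002,-0.007,0.005,0,0,0,0,0,0,0.01,0,0,0,0,0,0,0.01,0,0,0,0,0,0,0.008,0,0,0,0,0,0,0.005,0,0,0,0,0,0,0.001,0,0,0,0,0,0,0,0,0,0,0,0,0,0,0,0,0,0])

```text
time_s: 16.67
ee_pos: [0.5992, 0.2528, 0.1217]
eef_rot: [155.0, -0.0, 76.1]
wrist_force: [-0.4, 0.1, -3.3]
opening: 0.0152
```

```bash
python3 tgt.py; python3 - <<'E'
from h import *
im,P=cloud("side");np.savez("s7.npz",im=im,P=P);im2,P2=cloud("top");np.savez("t7.npz",im=im2,P=P2)
cv2.imwrite("pics/f7.png",np.hstack([cv2.resize(im[60:200,200:380],(450,350)),cv2.resize(im2[50:240,80:260],(350,350))])[...,::-1])
E
```

```text
T [0.5992 0.2528 0.1217] rot [ 1.5501e+02 -1.0000e-02  7.6130e+01] goal [0.599  0.2525 0.1202]
tool shift [-0.0004 -0.0007  0.0014] turn [-0. -0.  0.]
edge in cam [-0.0793  0.0004  0.0013] [ 30.8  22.3 -10.3  39.1 -17.3  41.9] [-0.4  0.1 -3.3] 0.015226788885695853
```

View pics/f7.png

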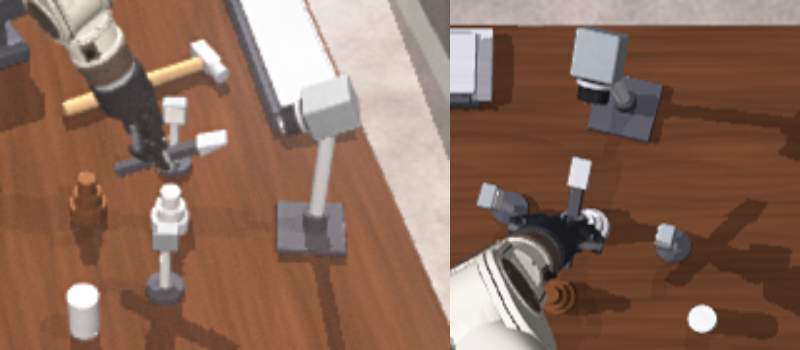

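The chisel points at the lens: side crop has the blade at (212,142) and lens at (285,115), top crop has the blade at (580,172) and barrel at (593,90). The gauge stands beneath at (170,205). One numerical check of blade against camera body within the same views, plus pose in hand.

```bash
python3 ch.py | sed -n '2,5p;9,12p'; python3 - <<'E'
from h import *
a=np.radians(-13.9);b=np.radians(25);G=np.array([.746,.217,.21])
ax=np.array([np.cos(a)*np.cos(b),np.sin(a)*np.cos(b),np.sin(b)]);ay=np.array([-np.sin(a),np.cos(a),0]);az=np.cross(ax,ay);M=np.array([ax,ay,az])
for n in("s7","t7"):
    z=np.load(n+".npz");im=z["im"].astype(int);P=z["P"];l=(P-G)@M.T
    with np.errstate(invalid='ignore'):
        g=((im.max(2)-im.min(2))<28)
        bl=g&(im.max(2)>120)&(l[...,0]>-.135)&(l[...,0]<-.06)&(abs(l[...,1])<.03)&(abs(l[...,2])<.03)
        bo=(l[...,0]>-.02)&(l[...,0]<.13)&(abs(l[...,1])<.05)&(abs(l[...,2])<.045)
    for nm,m in(("blade",bl),("body",bo),("bright",bo&(im.max(2)>90)),("dark",bo&(im.max(2)<60))):
        q=l[m]
        if len(q)>10: print(n,nm,len(q),"2/50/98% mm",(np.percentile(q,[2,50,98],0)*1000).round(1).tolist())
    q=P[bl]; r=cv2.minAreaRect((q[:,:2]*1000).astype(np.float32)); print("  blade rect",np.round(r[0]),np.round(r[1]),round(r[2],1))
z=np.load("w6.npz");im=z["im"].astype(int);P=z["P"]
with np.errstate(invalid='ignore'): m=((im.max(2)-im.min(2))<30)&(abs(P[...,2]-.022)<.004)&(np.hypot(P[...,0]-.602,P[...,1]-.253)<.05)
print("gauge low step",m.sum(),cv2.minEnclosingCircle((P[m][:,:2]*1000).astype(np.float32)) if m.sum()>9 else "")
E
```

```text
-0.08 743 x c 0.0009 w 0.0156 z med -0.0256
-0.06 2521 x c 0.0009 w 0.016 z med -0.0258
-0.04 2162 x c 0.0009 w 0.0161 z med -0.0258
-0.02 4328 x c 0.0 w 0.0399 z med -0.0263
0.06 22 x c 0.0008 w 0.0257 z med -0.0102
[0.59921898 0.2529676  0.12216182] [ 1.54983289e+02 -3.55227489e-02  7.61451433e+01] [-0.3739333  -0.50180618 -2.94322861] [ 0.1627508   0.72378287 -0.03586436] 0.014315516583291985
s7 blade 91 2/50/98% mm [[-131.7, -20.0, -0.4], [-104.4, -8.9, 7.1], [-81.2, 9.7, 13.2]]
s7 body 589 2/50/98% mm [[8.1, -36.2, -24.2], [63.7, -23.2, 15.8], [101.8, 20.9, 28.2]]
s7 bright 537 2/50/98% mm [[18.9, -36.3, -25.1], [67.8, -24.7, 17.0], [101.9, 21.1, 28.2]]
  blade rect [649. 235.] [31. 52.] 81.8
t7 blade 162 2/50/98% mm [[-118.0, -13.1, 1.0], [-96.5, -0.6, 6.4], [-76.9, 12.3, 13.2]]
t7 body 960 2/50/98% mm [[11.4, -29.4, -17.9], [66.6, -5.4, 21.8], [106.0, 26.3, 27.3]]
t7 bright 723 2/50/98% mm [[30.0, -27.9, -10.6], [72.5, -1.4, 23.1], [106.1, 26.5, 27.6]]
t7 dark 121 2/50/98% mm [[8.6, -20.7, -0.7], [18.5, -4.8, 15.5], [37.1, 16.2, 20.8]]
  blade rect [658. 238.] [27. 43.] 78.2
gauge low step 827 ((601.8778686523438, 253.6984100341797), 27.911745071411133)
```

```bash
python3 -c "
from h import *
s=manip.get_state(); print(s['time_s'],abs(s['qd']).max()); print(manip.finish_job())"
```

```text
16.8167 0.0946325517089491
the job is handed in; nothing more can be done
None
```

The chisel was held in front of the lens and the gauge was standing between the lamps when I handed the job in, at 16.8 s. No verdict was reported.

- **Gauge:** It stood upright and free. The wrist camera put it about 1 mm from the lamps' midpoint, against the 15 mm allowed.
- **Chisel:** I gripped it by the shank at its origin and lifted it straight out of the rest. By the arm's pose, the edge was at x = -79 mm, y = 0 and z = +1 mm in the camera's frame. The tilt was under 0.1° from the goal I computed. The arm was still at hand-in, with joint speeds below 0.1°/s.
- **Top-view check:** Compared within one picture, the blade was within about 2 mm of the lens centre sideways, and the edge was about 80 mm from the glass.
- **Other tools:** The punch and drift were still in the rest after the lift, and the spacer was still standing in the final picture. I did not measure their positions again after the moves.

**Disagreements:** The side and top cameras differed by about 6 mm in absolute position. I used the wrist camera for the gauge and lamps. I placed the lens from the station foot and the lamps' midpoint, and the two agreed to about 1 mm.

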